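# Zero a laboratory sample mill and set its burr gap

### The job

Set the grinding gap of the sample mill: turn its adjustment ring clockwise, gently, until you feel the burrs touch, then back it off exactly three clicks (anticlockwise; the ring has fifteen clicks to the turn). Then lock the setting by pushing the lock lever over, away from the mill's front panel, as far as it goes, let go, and leave the other things on the bench where they are.

Things in the scene. Friction and masses are not known exactly. Their poses are not given: they have to be found in the camera images.
- mill: Sample mill, fixed: white box 240 (x) x 280 (y) x 110 mm high, steel deck on top, black panel with two dials and a sample drawer on its front (-x) face. Origin: centre of the underside. Turned by up to 0.35 rad, front roughly to the robot. On the deck: adjustment ring at x=-35, y=+60 mm, lock lever at x=-20, y=-80, fixed feed-port cap (72 mm across, 32 high) at x=+72, y=+55.
- ring_grip (a point): Adjustment ring: knurled, 68 mm across, its top 18 mm above the deck, with an upright steel grip bar across it, 56 mm long, 12 mm thick, 30 mm high (bar top 48 mm above the deck). This point is on the ring's vertical axis, inside the bar, 36 mm above the deck; x runs along the bar to the end with a black mark, z is up; it turns with the ring. Clockwise from above closes the burrs.
- ring_mark (a point): The black mark on top of the bar, 18 mm out from the ring's axis. How the ring behaves: it starts 0.7 to 1.8 rad short of the touch, which differs each time and cannot be seen. It clicks every 0.419 rad (24 degrees) and, let go, settles into a near click; the touch is itself on a click. Turning it freely takes up to 0.25 N m; at the touch the torque climbs by 8 N m per rad.
- upper_burr (a point): The upper burr inside the mill, on the ring's axis, hidden. It turns with the ring; the thread moves it 0.3 mm up per rad of anticlockwise turn (0.126 mm a click); it starts 0.2 to 0.55 mm from touching, too little for its measured height to show.
- lower_burr (a point): The lower burr's seat inside the mill, on the ring's axis, hidden; the upper burr's point is level with this one when the burrs touch. Its x axis is the mill's x axis when unloaded; torque on the ring twists it about z by 1 rad per 8 N m. More than 0.8 N m (0.1 rad) damages the burrs.
- lock (a joint): Lock lever on the mill's deck, on a fixed grey block 70 x 50 x 25 mm: 0 = leaning to the mill's front (unlocked), 1.0 rad = leaning to the mill's back (+x), fully over (locked). It turns about a pivot along the mill's y axis, 22 mm above the deck, and stays where it is left; pushing it takes about 1 N at the ball.
- lock_tip (a point): Centre of the black ball (26 mm across) at the end of the lock lever, 60 mm from the pivot; at 0 it is 29 mm to the mill's front of the pivot and 75 mm above the deck.
- weight: Bystander: plain steel disc 44 mm across, 16 mm high, on the mill's deck towards the back. Origin: centre of its underside.
- jar: Bystander: white capped jar 50 mm across, 70 mm high, on the bench beside the mill. Origin: centre of its underside.
- brush: Bystander: small brush 170 mm long lying on the bench in front of the mill.
- cup: Bystander: open steel cup 56 mm across, 45 mm high, on the bench beside the mill.
- beaker: Bystander: glass beaker 84 mm across, 105 mm high, on the hotplate at the robot's left.
- cylinder: Bystander: glass measuring cylinder 230 mm high on a foot 68 mm across, behind the mill at the robot's right.
- spatula: Bystander: steel lab spoon 180 mm long lying on the bench at the robot's right.

How it is judged:
On the way, in this order (a step that is already met when the one before it is completed fails the run):
1. the burrs are brought to touch: gap under 0.01 mm (z of upper_burr in the frame of lower_burr below 1e-05 m), for 0.1 s.
2. the ring is backed off three clicks from the touch, to within 0.4 click (z of upper_burr in the frame of lower_burr between 0.000326726 and 0.000427257 m), for 0.2 s.
3. the lock lever is pushed over (past 0.85 of its 1.0 rad) (value of joint lock above 0.85 rad), for 0.2 s.
At the end, for the whole second after the job is handed in: The ring stands three clicks from the burrs' touch (within 0.4 click, that is a gap of 0.33 to 0.43 mm) and the lock lever is over, past 0.85 rad (all of step 2 and value of joint lock above 0.85 rad).
It fails at once if the burrs are forced: more than about 0.8 N m on the ring (seat twisted by more than 0.1 rad) (angle between the x axis of lower_burr and the x axis of mill, either way round above 0.1 rad).
It fails at once if a bystander is displaced by more than 15 mm (distance of any of weight, jar, brush, cup, beaker, cylinder, spatula from where it was at the start of the episode above 0.015 m).
It also fails if it takes over 72 s, if anything falls off the work surface, if the arm or the gripper's body presses on something with over 40 N, if the wrist force passes 120 N, or if a joint passes its speed limit or range.

### The arm

A 6-joint arm with a two-finger parallel gripper is mounted at the origin on the work surface. World frame = base frame: x ahead of the robot, y to its left, z up, the work surface at z = 0. Lengths are in m, angles in rad, forces in N, time in s.
With the tool pointing down it reaches from about 0.375 to 0.9 m from the base axis. Payload 3.1 kg.
Tool frame: the origin (TCP) lies midway between the tips of the shut fingers; the grasp point (between the pads) lies 19 mm behind it; x points along the fingers, z is the direction in which the jaws open and shut, and the axes are right-handed (so a half turn about x gives the same grasp; the last joint's range is limited). The gripper opens to 87 mm and grips with 3 to 60 N. Pads are 19 mm wide; open, the fingers measure 117 mm over their backs; the gripper's body (75 mm by 190 mm) begins 51 mm behind the grasp point.
Start: joints at [-1.391, 0.527, 1.433, -0, 1.181, -0.178], TCP at [0.219, -0.585, 0.223] pointing down, gripper open.
Joint ranges: [-3.08, 3.08], [-0.75, 2.2], [0.22, 2.44], [-1.43, 4.57], [0, 2.65], [-2.85, 2.85]. Speed limits (rad/s): [2.79, 2.79, 3.14, 3.14, 3.14, 3.14].

### API

Orientations are given as a unit quaternion [x, y, z, w].
In Python, from rig import robot, optics, workorder gives the robot as it stands.
- The arm moves only by the tool arm_command, never from a script. Its argument "plan" is a list of rows, each a list of 7 numbers: the shift along the tool's x, y, z in cm, then the turn, a rotation vector about the tool's x, y, z in rad, then the finger opening in cm, from 0 to 8.7. In form: [[x, y, z, ax, ay, az, gripper], ...]. A call has 1 to 12 rows; each row shifts and turns the pose as measured when the row begins, along the tool's axes as they then stand; what a row does not reach is not made up. A row lasts 1/8 s, in which the tool goes at most 62.5 mm and 10.7 degrees, less where a joint would pass 70% of its speed; a pose out of reach is approached as far as the arm can. A call with a gripper value outside its range is refused whole. The fingers move at their own pace and stop on an object; "grip_force" is the grip in N (left out, the last holds). Time passes only in rows, so rows that do not move let the fingers close. It gives the time, the measured TCP pose, the force and the opening at its end, in the units of the state.
- robot.get_obs(): the state, without advancing time (a new reading comes with each control period).
- optics.camera(name): name is "side" or "top"; returns (picture, depth): 384x512x3 uint8, blue, green, red; 384x512 float32, m along the optical axis (not along the pixel's ray), 0 where there is no reading.
- optics.camera_info(name): a dict with "mtx" (3x3 intrinsics, pixels), "position" and "rotation" of the camera in the world. Camera axes: x right, y down, z forward; pixel columns grow to the right and rows downward; lengths in m; the calibration is good to about 2 mm. A picture is of the moment at which its call begins. camera_info takes no time and is no camera call.
- workorder.hand_in(): hands the job in, once; it reports no verdict.
The state is a dict: "time": time; "q": joint angles; "joint_velocities": joint speeds; "joint_torque": joint torques, N m; "position": TCP position; "tool_rot": TCP orientation; "ft_force": force on the tool from outside, world axes, zero at the start; "moment": the same for the moment, N m; "grip_width": finger opening in m.
Only numpy, scipy, OpenCV 4.12 (cv2) and the standard library are available. Lean on these libraries where they do the work, as an engineer would, in place of code of your own. Each camera call takes 0.05 s, during which the arm holds its last target. There are 200 camera calls.

## Working session

There is one attempt and no reset: what is moved stays moved. The work goes in short steps, Python scripts to look and compute and a tool call to move; the robot and the scene stay as the last step left them, time stands still between calls to the robot, and variables do not carry over. Pictures are saved under pics/ and viewed, about 8 in all and at most 12, crops included, and the job is handed in when it is done.

Besides the shell and the picture viewer there is one more tool, called in YAML: its name, and indented under it one key for each argument. arm_command: Moves the arm, as the interface text tells. Its arguments: {"type":"object","properties":{"plan":{"type":"array"},"grip_force":{"type":"number"}},"required":["plan"]}

```bash
mkdir -p pics; ls; python3 - <<'E'
from rig import robot, optics, workorder
import cv2,numpy as np
print(robot.get_obs())
for n in("top","side"):
    p,d=optics.camera(n); cv2.imwrite(f"pics/{n}0.png",p); np.save(f"pics/{n}0.npy",d); print(n,optics.camera_info(n))
E
```

```text
pics
{'time': 0.0, 'q': array([-1.39146416e+00,  5.28508203e-01,  1.43388998e+00, -4.99730561e-05,
        1.18138889e+00, -1.78495281e-01]), 'joint_velocities': array([ 0.00153822, -0.00044431,  0.00059116,  0.00155438, -0.00049665,
        0.00035702]), 'joint_torque': array([ 8.50667675e-04, -4.40043139e+01, -1.76589167e+01,  6.33046031e-02,
        5.81518596e-02, -1.79606341e-04]), 'position': array([ 0.21878477, -0.58467676,  0.22154973]), 'tool_rot': array([ 0.40356947,  0.58156303, -0.40249584,  0.58044226]), 'ft_force': array([ 0.21603366,  0.74994864, -0.25084129]), 'moment': array([-0.0257481 ,  0.0053326 , -0.01938381]), 'grip_width': 0.08705578665794157}
top {'mtx': array([[376.27195965,   0.        , 258.58245386],
       [  0.        , 376.27195965, 191.81820432],
       [  0.        ,   0.        ,   1.        ]]), 'position': array([0.4711408 , 0.00790294, 1.17060653]), 'rotation': array([ 0.70827422, -0.7046178 ,  0.03367779, -0.0269665 ])}
side {'mtx': array([[353.89712863,   0.        , 256.9187805 ],
       [  0.        , 353.89712863, 186.92631886],
       [  0.        ,   0.        ,   1.        ]]), 'position': array([ 0.36318311, -0.69641159,  0.77464619]), 'rotation': array([ 0.9038517 , -0.11832828,  0.05251336, -0.40779023])}
```

View pics/top0.png

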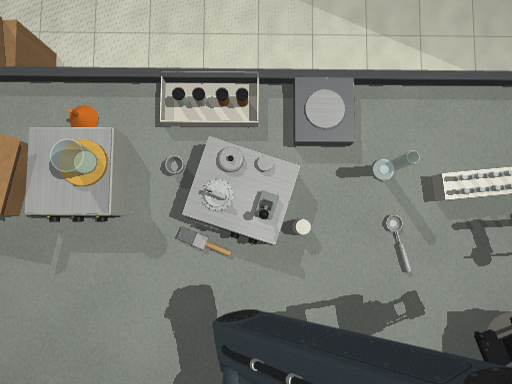

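View pics/side0.png

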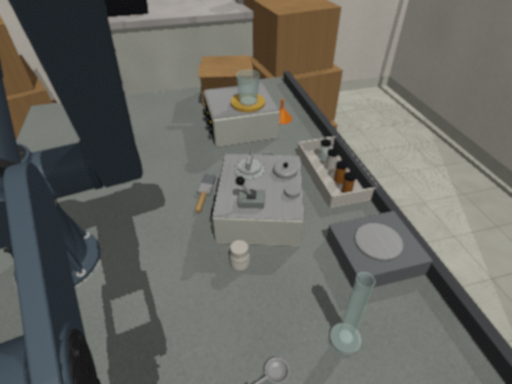

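The top view shows the mill around (241,190): ring at (216,194), lever ball (263,213), feed cap (230,158), weight (265,163), jar (303,227), cup (174,165) and brush (205,242). The side view agrees. Next I'll measure the deck and the bar.

```bash
cat > h.py <<'E'
import cv2,numpy as np
from rig import robot, optics, workorder
from scipy.spatial.transform import Rotation as R
def pts(n,d):
    i=optics.camera_info(n);K=i['mtx'];v,u=np.mgrid[:d.shape[0],:d.shape[1]]
    c=np.dstack([(u-K[0,2])/K[0,0]*d,(v-K[1,2])/K[1,1]*d,d])
    return c@R.from_quat(i['rotation']).as_matrix().T+i['position']
def ray(n,uv,z):
    i=optics.camera_info(n);K=i['mtx'];uv=np.atleast_2d(uv)
    r=np.c_[(uv[:,0]-K[0,2])/K[0,0],(uv[:,1]-K[1,2])/K[1,1],np.ones(len(uv))]@R.from_quat(i['rotation']).as_matrix().T
    p=i['position'];return p+r*((z-p[2])/r[:,2])[:,None]
E
python3 - <<'E'
from h import *
p=cv2.imread('pics/top0.png');d=np.load('pics/top0.npy');P=pts('top',d)
roi=np.zeros(d.shape,bool);roi[125:255,175:310]=1
z=P[...,2]; print('deck z',np.median(z[roi&(z>.09)&(z<.13)]), 'bench',np.median(z[300:310,60:120]))
m=(roi&(z>.1)).astype('uint8')
m=cv2.morphologyEx(m,cv2.MORPH_OPEN,np.ones((5,5)))
n,l,s,c=cv2.connectedComponentsWithStats(m);k=1+np.argmax(s[1:,4]);cs,_=cv2.findContours((l==k).astype('uint8'),0,2)
r=cv2.minAreaRect(max(cs,key=cv2.contourArea));b=cv2.boxPoints(r);print(b,s[k])
B=ray('top',b,.11);print(B.round(3),[np.linalg.norm(B[i]-B[i-1]).round(3) for i in range(4)],'centre',B.mean(0))
h=roi&(z>.15);n,l,s,c=cv2.connectedComponentsWithStats(h.astype('uint8'))
for i in range(1,n):
    q=P[l==i];w=np.linalg.eigh(np.cov(q[:,:2].T)) if len(q)>3 else None
    print(i,s[i],q.mean(0).round(3),q[:,2].max().round(3),w and np.arctan2(w[1][1,1],w[1][0,1]))
cv2.imwrite('pics/crop0.png',cv2.resize(p[130:255,175:315],None,fx=5,fy=5,interpolation=cv2.INTER_CUBIC))
E
```

```text
deck z 0.11152783285493773 bench 0.0014984712316148396
[[181.29999 214.09999]
 [207.9     134.3    ]
 [301.2     165.40001]
 [274.6     245.2    ]] [ 183  137  117  107 8205]
[[ 0.498  0.215  0.11 ]
 [ 0.727  0.144  0.11 ]
 [ 0.639 -0.123  0.11 ]
 [ 0.413 -0.047  0.11 ]] [np.float64(0.276), np.float64(0.239), np.float64(0.281), np.float64(0.238)] centre [0.56915874 0.04707688 0.11      ]
1 [201 125   1   1   1] [0.471 0.008 1.171] 1.171 None
2 [273 127   1   1   1] [0.471 0.008 1.171] 1.171 None
3 [299 126   1   1   1] [0.471 0.008 1.171] 1.171 None
4 [307 128   1   1   1] [0.471 0.008 1.171] 1.171 None
5 [213 131   1   1   1] [0.471 0.008 1.171] 1.171 None
6 [297 131   1   1   1] [0.471 0.008 1.171] 1.171 None
7 [240 140   1   1   1] [0.471 0.008 1.171] 1.171 None
8 [269 142   1   1   1] [0.471 0.008 1.171] 1.171 None
9 [294 143   1   1   1] [0.471 0.008 1.171] 1.171 None
10 [183 145   1   1   1] [0.471 0.008 1.171] 1.171 None
11 [194 146   1   1   1] [0.471 0.008 1.171] 1.171 None
12 [204 146   1   1   1] [0.471 0.008 1.171] 1.171 None
13 [216 148   1   1   1] [0.471 0.008 1.171] 1
[... 2643 characters left out ...]
.471 0.008 1.171] 1.171 None
61 [256 239   1   1   1] [0.471 0.008 1.171] 1.171 None
62 [301 240   1   1   1] [0.471 0.008 1.171] 1.171 None
63 [255 242   1   1   1] [0.471 0.008 1.171] 1.171 None
64 [232 246   1   1   1] [0.471 0.008 1.171] 1.171 None
65 [239 246   1   1   1] [0.471 0.008 1.171] 1.171 None
66 [268 246   1   1   1] [0.471 0.008 1.171] 1.171 None
67 [203 250   1   1   1] [0.471 0.008 1.171] 1.171 None
68 [242 250   1   1   1] [0.471 0.008 1.171] 1.171 None
69 [222 253   1   1   1] [0.471 0.008 1.171] 1.171 None
70 [231 252   1   1   1] [0.471 0.008 1.171] 1.171 None
71 [281 252   1   1   1] [0.471 0.008 1.171] 1.171 None
72 [241 254   1   1   1] [0.471 0.008 1.171] 1.171 None
```

View pics/crop0.png

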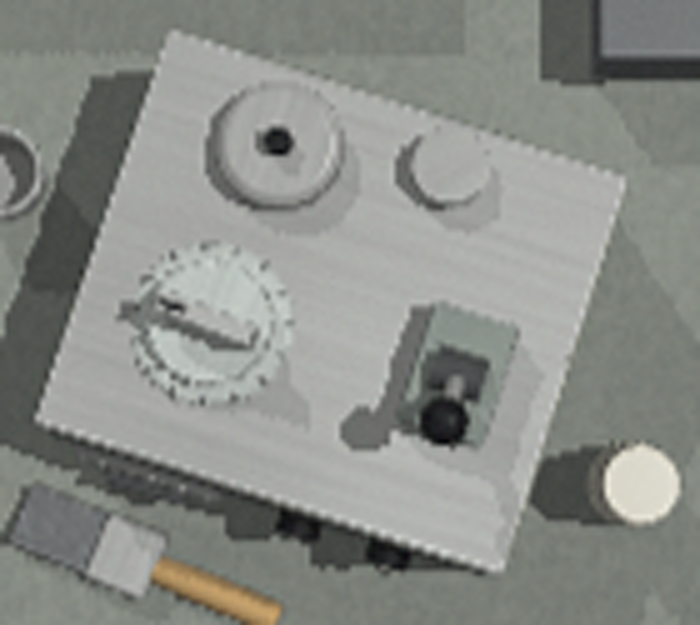

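```bash
python3 - <<'E'
from h import *
o=robot.get_obs();M=R.from_quat(o['tool_rot']).as_matrix();print(M.round(3))
print('tool z yaw',np.arctan2(M[1,2],M[0,2]))
g=lambda x,y:(175+x/5,130+y/5)
c=ray('top',[g(172,30),g(625,178),g(500,572),g(38,422)],.11);C=c.mean(0)
e=(c[1]-c[0])+(c[2]-c[3]);f=(c[0]-c[3])+(c[1]-c[2])
print('C',C,'yaws',np.arctan2(e[1],e[0])+np.pi/2,np.arctan2(f[1],f[0]))
y=np.arctan2(f[1],f[0]);y2=np.arctan2(e[1],e[0])+np.pi/2;y=(y+y2)/2
A=lambda a,b:C[:2]+np.array([[np.cos(y),-np.sin(y)],[np.sin(y),np.cos(y)]])@[a,b]
print('ring',A(-.035,.06),'ball',A(-.049,-.08),'pivot',A(-.02,-.08))
b=ray('top',[g(172,303),g(253,330)],.158);print('mark',b)
print('ballray',ray('top',[g(443,420)],.185))
p=cv2.imread('pics/top0.png');s=p[180:210,200:232].astype(int);
E
```

```text
[[-0.     0.937  0.35 ]
 [ 0.002  0.35  -0.937]
 [-1.     0.    -0.002]]
tool z yaw -1.2130101023861548
C [0.56813012 0.04564624 0.11      ] yaws -0.3102772605609876 -0.3086712160529565
ring [0.55306631 0.11345539] ball [ 0.49709329 -0.01562993] pivot [ 0.52471561 -0.02446211]
mark [[0.56081097 0.13123069 0.158     ]
 [0.54643949 0.08737122 0.158     ]]
ballray [[ 0.49775769 -0.01466334  0.185     ]]
```

arm_command:
  plan:
    - [-6,0,0,0,0,0,8.7]
    - [0,4,-3.8,0,0,0,8.7]
    - [0,4,-3.8,0,0,0,8.7]
    - [0,4,-3.8,0,0,0,8.7]
    - [0,4,-3.8,0,0,0,8.7]
    - [0,4,-3.8,0,0,0,8.7]
    - [0,4,-3.8,0,0,0,8.7]
    - [0,4,-3.8,0,0,0,8.7]
    - [0,4,-3.8,0,0,0,8.7]
    - [0,4,-3.8,0,0,0,8.7]
    - [0,4,-3.8,0,0,0,8.7]
    - [0,4,-3.8,0,0,0,8.7]

```text
time: 1.6
position: [0.4913, -0.0264, 0.2819]
tool_rot: [0.407, 0.58, -0.404, 0.578]
ft_force: [1.4, -0.6, 0.6]
grip_width: 0.0869
```

arm_command:
  plan:
    - [0,3.6,-3.7,0,0,0,8.7]
    - [0,3.6,-3.7,0,0,0,8.7]
    - [0,3.6,-3.7,0,0,0,8.7]
    - [0,0,0,-0.17,0,0,8.7]
    - [0,0,0,-0.17,0,0,8.7]
    - [0,0,0,-0.17,0,0,8.7]
    - [0,0,0,-0.17,0,0,8.7]
    - [0,0,0,-0.17,0,0,8.7]
    - [0,0,0,0,0,0,8.7]

```text
time: 2.72
position: [0.5546, 0.1256, 0.2779]
tool_rot: [0.12, 0.7, -0.118, 0.694]
ft_force: [0.2, -0.2, -0.6]
grip_width: 0.0868
```

```bash
cat > st.py <<'E'
from h import *
def st(t=(.5535,.1145,.134),yaw=-.36):
    o=robot.get_obs();r=R.from_quat(o['tool_rot']);M=r.as_matrix()
    Y=np.arctan2(M[1,2],M[0,2])
    print('t',round(o['time'],2),'pos',o['position'].round(4),'zyaw %.3f'%Y,'down',M[:,0].round(3),'F',o['ft_force'].round(2),'Mom',o['moment'].round(3),'q6 %.3f tq %.3f'%(o['q'][5],o['joint_torque'][5]),'w',round(o['grip_width'],4))
    print('to go cm (tool)',(M.T@(np.array(t)-o['position'])*100).round(2),'ax %.3f'%-(yaw-Y))
    return o
if __name__=='__main__': st()
E
python3 st.py
```

```text
t 2.73 pos [0.5546 0.1256 0.2779] zyaw -0.338 down [-0.008  0.005 -1.   ] F [ 0.21 -0.16 -0.62] Mom [-0.038 -0.062  0.015] q6 0.359 tq -0.261 w 0.0868
to go cm (tool) [14.39 -1.11  0.4 ] ax 0.022
```

arm_command:
  plan:
    - [2,-1.1,0.4,0.02,0,0,8.7]
    - [3,0,0,0,0,0,8.7]
    - [3,0,0,0,0,0,8.7]
    - [0,0,0,0,0,0,8.7]

```text
time: 3.22
position: [0.5543, 0.1139, 0.1961]
tool_rot: [0.132, 0.698, -0.129, 0.692]
ft_force: [0.2, 0.5, 0.2]
grip_width: 0.0869
```

```bash
python3 st.py
```

```text
t 3.23 pos [0.5543 0.1139 0.1961] zyaw -0.371 down [-0.007  0.005 -1.   ] F [0.24 0.49 0.21] Mom [ 0.005 -0.08  -0.055] q6 0.370 tq -0.007 w 0.0869
to go cm (tool) [ 6.21  0.01 -0.04] ax -0.011
```

arm_command:
  plan:
    - [3,0,0,0,0,0,8.7]
    - [2.2,0,0,0,0,0,8.7]
    - [0.9,0,0,0,0,0,8.7]
    - [0,0,0,0,0,0,8.7]
    - [0,0,0,0,0,0,0.5]
    - [0,0,0,0,0,0,0.5]
    - [0,0,0,0,0,0,0.5]
    - [0,0,0,0,0,0,0.5]
    - [0,0,0,0,0,0,0.5]
    - [0,0,0,0,0,0,0.5]
  grip_force: 30

```text
time: 4.47
position: [0.5603, 0.1146, 0.1417]
tool_rot: [0.135, 0.692, -0.13, 0.697]
ft_force: [0.2, 0.1, 0.4]
grip_width: 0.0351
```

```bash
python3 - <<'E'
from st import *
st()
p,d=optics.camera('top');cv2.imwrite('pics/g1.png',cv2.resize(p[130:255,175:315],None,fx=4,fy=4))
E
```

```text
t 4.47 pos [0.5603 0.1146 0.1417] zyaw -0.377 down [ 0.008  0.005 -1.   ] F [0.21 0.1  0.44] Mom [-0.047 -0.103 -0.007] q6 0.376 tq 0.001 w 0.0351
to go cm (tool) [ 0.76 -0.26 -0.63] ax -0.017
```

arm_command:
  plan:
    - [0.4,-0.2,-0.6,0,0.0,0,3.5]
    - [0.3,0,0,0,0,0,3.5]
    - [0,0,0,0,0,0,3.5]

```text
time: 4.9
position: [0.5531, 0.115, 0.1338]
tool_rot: [0.135, 0.693, -0.13, 0.697]
ft_force: [-0.1, -0.2, 0.8]
grip_width: 0.0349
```

```bash
python3 st.py
```

```text
t 4.9 pos [0.5531 0.115  0.1338] zyaw -0.377 down [ 0.007  0.005 -1.   ] F [-0.06 -0.16  0.76] Mom [-0.011 -0.049 -0.012] q6 0.377 tq 0.001 w 0.0349
to go cm (tool) [-0.02 -0.03  0.06] ax -0.017
```

Positioned. I'll close on the bar.

arm_command:
  plan:
    - [0,0,0,0,0,0,0.5]
    - [0,0,0,0,0,0,0.5]
    - [0,0,0,0,0,0,0.5]
    - [0,0,0,0,0,0,0.5]
    - [0,0,0,0,0,0,0.5]
  grip_force: 30

```text
time: 5.52
position: [0.5538, 0.1148, 0.1339]
tool_rot: [0.135, 0.692, -0.13, 0.697]
ft_force: [0.6, 0.2, -0.3]
grip_width: 0.0115
```

```bash
python3 - <<'E'
from st import *
st()
p,d=optics.camera('top');cv2.imwrite('pics/g2.png',cv2.resize(p[130:255,175:315],None,fx=4,fy=4))
E
```

```text
t 5.53 pos [0.5538 0.1148 0.1339] zyaw -0.377 down [ 0.008  0.005 -1.   ] F [ 0.65  0.17 -0.27] Mom [ 0.029 -0.023  0.005] q6 0.377 tq 0.017 w 0.0115
to go cm (tool) [-0.01 -0.04 -0.01] ax -0.017
```

View pics/g2.png

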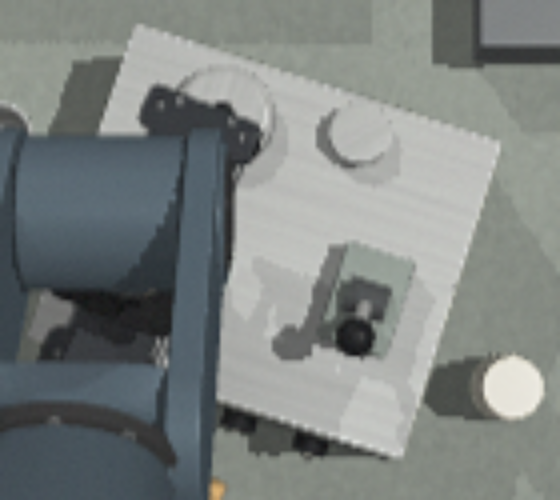

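The picture shows the arm over the ring, which it hides, and the lever still forward at (355,335). A width of 11.5 mm means the bar is held. Now turning clockwise within the guaranteed free range.

arm_command:
  plan:
    - [0,0,0,0.06,0,0,0.5]
    - [0,0,0,0.06,0,0,0.5]
    - [0,0,0,0.06,0,0,0.5]
    - [0,0,0,0.06,0,0,0.5]

```text
time: 6.08
position: [0.5537, 0.1149, 0.1339]
tool_rot: [0.219, 0.671, -0.214, 0.675]
ft_force: [0.5, -0.3, 0.1]
grip_width: 0.0117
```

```bash
python3 st.py
```

```text
t 6.08 pos [0.5537 0.1149 0.1339] zyaw -0.623 down [ 0.008  0.005 -1.   ] F [ 0.53 -0.32  0.1 ] Mom [-0.038 -0.086  0.056] q6 0.623 tq -0.248 w 0.0117
to go cm (tool) [-0.02 -0.04  0.01] ax -0.263
```

arm_command:
  plan:
    - [0,0,0,0.06,0,0,0.5]
    - [0,0,0,0.06,0,0,0.5]
    - [0,0,0,0.06,0,0,0.5]
    - [0,0,0,0.06,0,0,0.5]
    - [0,0,0,0.06,0,0,0.5]
    - [0,0,0,0.06,0,0,0.5]

```text
time: 6.82
position: [0.5537, 0.115, 0.1338]
tool_rot: [0.339, 0.62, -0.334, 0.623]
ft_force: [0.6, 0.2, 0.3]
grip_width: 0.0118
```

```bash
python3 st.py
```

```text
t 6.83 pos [0.5537 0.115  0.1338] zyaw -0.993 down [ 0.008  0.005 -1.   ] F [0.61 0.18 0.29] Mom [-0.075 -0.067  0.093] q6 0.994 tq -0.232 w 0.0118
to go cm (tool) [-0.02 -0.04  0.03] ax -0.633
```

arm_command:
  plan:
    - [0,0,0,0.04,0,0,0.5]
    - [0,0,0,0.04,0,0,0.5]

```text
time: 7.08
position: [0.5537, 0.115, 0.1338]
tool_rot: [0.365, 0.606, -0.359, 0.609]
ft_force: [-0.1, 0.1, -0.8]
grip_width: 0.0118
```

```bash
python3 st.py
```

```text
t 7.08 pos [0.5537 0.115  0.1338] zyaw -1.075 down [ 0.008  0.004 -1.   ] F [-0.05  0.08 -0.75] Mom [-0.115 -0.077  0.08 ] q6 1.076 tq -0.151 w 0.0118
to go cm (tool) [-0.02 -0.04  0.03] ax -0.715
```

arm_command:
  plan:
    - [0,0,0,0.04,0,0,0.5]
    - [0,0,0,0.04,0,0,0.5]

```text
time: 7.32
position: [0.5537, 0.115, 0.1339]
tool_rot: [0.389, 0.591, -0.384, 0.594]
ft_force: [0.1, -0.3, -0.2]
grip_width: 0.0116
```

```bash
python3 st.py
```

```text
t 7.33 pos [0.5537 0.115  0.1339] zyaw -1.157 down [ 0.008  0.004 -1.   ] F [ 0.1  -0.3  -0.21] Mom [-0.068 -0.096  0.064] q6 1.159 tq -0.174 w 0.0116
to go cm (tool) [-0.01 -0.04  0.04] ax -0.797
```

arm_command:
  plan:
    - [0,0,0,0.04,0,0,0.5]

```text
time: 7.45
position: [0.5537, 0.115, 0.1339]
tool_rot: [0.402, 0.582, -0.396, 0.585]
ft_force: [0.2, -0.3, -0.5]
grip_width: 0.0119
```

```bash
python3 st.py
```

```text
t 7.45 pos [0.5537 0.115  0.1339] zyaw -1.198 down [ 0.008  0.004 -1.   ] F [ 0.21 -0.33 -0.49] Mom [-0.053 -0.077 -0.056] q6 1.200 tq -0.180 w 0.0119
to go cm (tool) [-0.01 -0.04  0.04] ax -0.838
```

arm_command:
  plan:
    - [0,0,0,0.035,0,0,0.5]
    - [0,0,0,0.035,0,0,0.5]

```text
time: 7.7
position: [0.5537, 0.115, 0.1339]
tool_rot: [0.422, 0.568, -0.417, 0.571]
ft_force: [1.3, -0.1, -0.9]
grip_width: 0.0121
```

```bash
python3 st.py
```

```text
t 7.7 pos [0.5537 0.115  0.1339] zyaw -1.270 down [ 0.008  0.004 -1.   ] F [ 1.28 -0.1  -0.86] Mom [ 0.035 -0.075  0.329] q6 1.272 tq 0.182 w 0.0121
to go cm (tool) [-0.02 -0.03  0.04] ax -0.910
```

arm_command:
  plan:
    - [0,0,0,0.02,0,0,0.5]

```text
time: 7.82
position: [0.5537, 0.115, 0.1339]
tool_rot: [0.428, 0.563, -0.422, 0.567]
ft_force: [-0.1, -0.2, -0.6]
grip_width: 0.012
```

```bash
python3 st.py
```

```text
t 7.83 pos [0.5537 0.115  0.1339] zyaw -1.290 down [ 0.008  0.004 -1.   ] F [-0.1  -0.18 -0.62] Mom [ 0.067 -0.093  0.461] q6 1.293 tq 0.377 w 0.012
to go cm (tool) [-0.01 -0.03  0.04] ax -0.930
```

arm_command:
  plan:
    - [0,0,0,0,0,0,0.5]
    - [0,0,0,0,0,0,0.5]

```text
time: 8.07
position: [0.5537, 0.115, 0.1339]
tool_rot: [0.427, 0.564, -0.422, 0.567]
ft_force: [1.4, -0.1, -1.0]
grip_width: 0.0117
```

```bash
python3 st.py
```

```text
t 8.07 pos [0.5537 0.115  0.1339] zyaw -1.289 down [ 0.008  0.003 -1.   ] F [ 1.38 -0.09 -1.  ] Mom [ 0.029 -0.052  0.49 ] q6 1.292 tq 0.453 w 0.0117
to go cm (tool) [-0.01 -0.03  0.05] ax -0.929
```

Contact is clear: torque rose about 0.16 N m for 0.02 rad and reads 0.49 N m on hold. That puts the touch at tool yaw ≈ -1.24, so the target is ≈ +0.015.

arm_command:
  plan:
    - [0,0,0,-0.1,0,0,0.5]
    - [0,0,0,-0.12,0,0,0.5]
    - [0,0,0,-0.12,0,0,0.5]
    - [0,0,0,-0.12,0,0,0.5]
    - [0,0,0,-0.12,0,0,0.5]
    - [0,0,0,-0.12,0,0,0.5]
    - [0,0,0,-0.12,0,0,0.5]
    - [0,0,0,-0.12,0,0,0.5]
    - [0,0,0,-0.12,0,0,0.5]
    - [0,0,0,-0.12,0,0,0.5]
    - [0,0,0,0,0,0,0.5]

```text
time: 9.45
position: [0.5538, 0.1146, 0.1339]
tool_rot: [0.037, 0.704, -0.03, 0.709]
ft_force: [1.2, 0.9, -1.3]
grip_width: 0.0121
```

```bash
python3 -c "
from st import *
st((.5535,.1145,.134),.015)"
```

```text
t 9.45 pos [0.5538 0.1146 0.1339] zyaw -0.095 down [ 0.007  0.008 -1.   ] F [ 1.18  0.86 -1.28] Mom [-0.027 -0.102  0.013] q6 0.090 tq -0.138 w 0.0121
to go cm (tool) [-0.01 -0.01 -0.03] ax -0.110
```

arm_command:
  plan:
    - [0,0,0,-0.06,0,0,0.5]
    - [0,0,0,-0.05,0,0,0.5]
    - [0,0,0,0,0,0,0.5]
    - [0,0,0,0,0,0,0.5]

```text
time: 9.95
position: [0.5538, 0.1146, 0.1338]
tool_rot: [0.001, 0.705, 0.006, 0.71]
ft_force: [0.1, -0.3, -1.1]
grip_width: 0.0116
```

```bash
python3 -c "
from st import *
st((.5535,.1145,.134),.015)"
```

```text
t 9.95 pos [0.5538 0.1146 0.1338] zyaw 0.006 down [ 0.007  0.009 -1.   ] F [ 0.12 -0.31 -1.14] Mom [-0.077 -0.101  0.039] q6 -0.013 tq 0.026 w 0.0116
to go cm (tool) [-0.02 -0.01 -0.03] ax -0.009
```

arm_command:
  plan:
    - [0,0,0,0,0,0,5]
    - [0,0,0,0,0,0,5]
    - [0,0,0,0,0,0,5]
    - [0,0,0,0,0,0,5]
    - [0,0,0,0,0,0,5]
    - [-4,0,0,0,0,0,5]
    - [-4,0,0,0,0,0,5]
    - [-4,0,0,0,0,0,0]
    - [0,-3.8,-3.7,0.1,0,0,0]
    - [0,-3.8,-3.7,0.1,0,0,0]
    - [0,-3.8,-3.7,0.1,0,0,0]
    - [0,0,0,0,0,0,0]

```text
time: 11.45
position: [0.4291, 0.0089, 0.2559]
tool_rot: [0.11, 0.696, -0.104, 0.701]
ft_force: [0.4, 0.1, 0.4]
grip_width: 0.0078
```

```bash
python3 - <<'E'
from st import *
st((.4436,.0014,.170),-.31)
p,d=optics.camera('top');s,_=optics.camera('side')
a=cv2.resize(p[130:255,175:315],None,fx=4,fy=4);b=cv2.resize(s[135:255,190:325],(450,400))
cv2.imwrite('pics/top1.png',a);cv2.imwrite('pics/side1.png',b)
E
```

```text
t 11.45 pos [0.4291 0.0089 0.2559] zyaw -0.304 down [ 0.008  0.008 -1.   ] F [0.4  0.08 0.42] Mom [-0.013 -0.103 -0.027] q6 0.051 tq 0.008 w 0.0078
to go cm (tool) [ 8.6  -0.37  1.56] ax 0.006
```

View pics/top1.png

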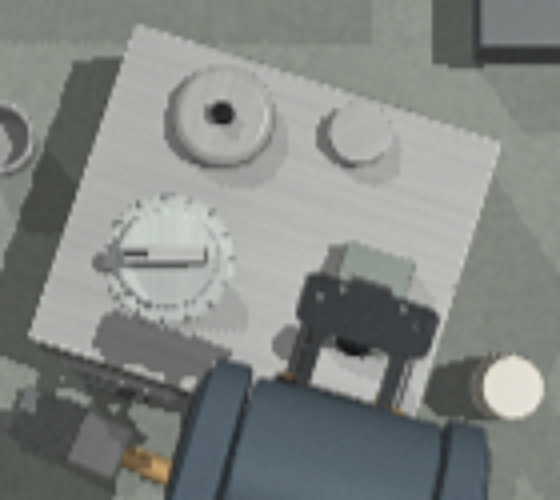

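The bar now lies level in the picture, from (123,254) with the mark end on the left to (208,256). That gives a yaw near π/2, as planned, and the lever area is clear. Next I'll drop in front of the ball and push.

arm_command:
  plan:
    - [4.3,-0.4,0,0,0,0,0]
    - [4.2,0,0,0,0,0,0]
    - [0,0,0,0,0,0,0]

```text
time: 11.92
position: [0.4401, 0.0065, 0.1713]
tool_rot: [0.108, 0.691, -0.102, 0.707]
ft_force: [-2.2, 0.1, 0.5]
grip_width: 0.0005
```

```bash
python3 -c "
from st import *
st((.525,-.0246,.170),-.31)"
```

```text
t 11.93 pos [0.4401 0.0065 0.1713] zyaw -0.298 down [ 0.023  0.006 -1.   ] F [-2.16  0.07  0.5 ] Mom [-0.042 -0.056  0.009] q6 0.039 tq 0.002 w 0.0005
to go cm (tool) [ 0.32 -0.48  9.02] ax 0.012
```

arm_command:
  plan:
    - [0,-0.4,1.5,0,0,0,0]
    - [0,0,1.5,0,0,0,0]
    - [0,0,1.5,0,0,0,0]
    - [0,0,1.5,0,0,0,0]
    - [0,0,1,0,0,0,0]

```text
time: 12.55
position: [0.515, -0.0194, 0.1792]
tool_rot: [0.107, 0.688, -0.101, 0.71]
ft_force: [-1.2, -0.6, -0.6]
grip_width: 0.0006
```

```bash
python3 -c "
from st import *
st((.525,-.0246,.170),-.31)"
```

```text
t 12.55 pos [ 0.515  -0.0194  0.1792] zyaw -0.295 down [ 0.032  0.004 -0.999] F [-1.23 -0.58 -0.64] Mom [-0.082  0.132  0.003] q6 0.024 tq -0.000 w 0.0006
to go cm (tool) [ 0.95 -0.21  1.08] ax 0.015
```

arm_command:
  plan:
    - [0.4,-0.1,0.5,0,0,0,0]
    - [0.3,0,0.5,0,0,0,0]
    - [0,0,0.3,0,0,0,0]

```text
time: 12.92
position: [0.5289, -0.0247, 0.1731]
tool_rot: [0.107, 0.688, -0.101, 0.711]
ft_force: [-1.2, -0.0, -0.3]
grip_width: 0.0005
```

```bash
python3 -c "
from st import *
st((.525,-.0246,.170),-.31)"
```

```text
t 12.93 pos [ 0.5289 -0.0247  0.1731] zyaw -0.295 down [ 0.034  0.003 -0.999] F [-1.24 -0.05 -0.34] Mom [ 0.073  0.165 -0.034] q6 0.021 tq 0.005 w 0.0005
to go cm (tool) [ 0.29 -0.11 -0.39] ax 0.015
```

arm_command:
  plan:
    - [0,0,0.4,0,0,0,0]
    - [0,0,0.3,0,0,0,0]
    - [0,0,0,0,0,0,0]

```text
time: 13.3
position: [0.5324, -0.0256, 0.1724]
tool_rot: [0.107, 0.691, -0.101, 0.708]
ft_force: [0.6, 0.3, 0.4]
grip_width: 0.0004
```

```bash
python3 - <<'E'
from st import *
st((.525,-.0246,.170),-.31)
s,_=optics.camera('side');p,_=optics.camera('top')
cv2.imwrite('pics/push.png',np.hstack([cv2.resize(s[145:225,215:305],(450,400)),cv2.resize(p[180:230,230:290],(340,400))[:, :340]]))
E
```

```text
t 13.3 pos [ 0.5324 -0.0256  0.1724] zyaw -0.295 down [ 0.025  0.006 -1.   ] F [0.56 0.32 0.42] Mom [-0.078  0.105 -0.003] q6 0.021 tq 0.001 w 0.0004
to go cm (tool) [ 0.22 -0.12 -0.74] ax 0.015
```

View pics/push.png

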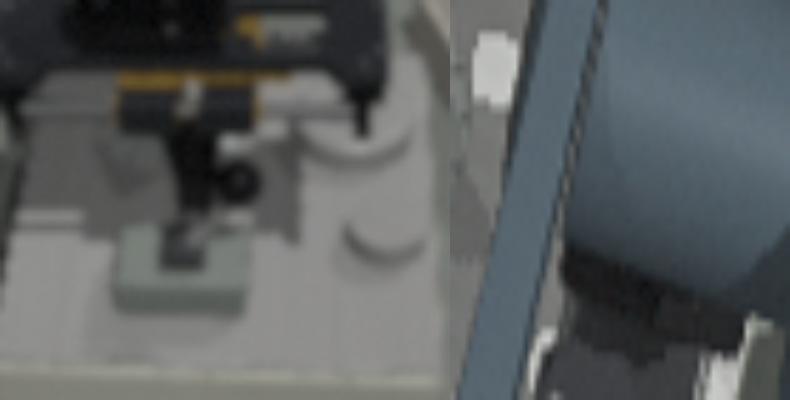

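The left half shows the lever leaning back, with the ball at (240,182) against the fingertip. I haven't felt the end stop yet, so I'll push on.

arm_command:
  plan:
    - [0,0,0.4,0,0,0,0]
    - [0,0,0.4,0,0,0,0]

```text
time: 13.65
position: [0.5326, -0.0256, 0.1719]
tool_rot: [0.108, 0.697, -0.099, 0.702]
ft_force: [-9.3, 2.4, 6.4]
grip_width: 0.0004
```

```bash
python3 - <<'E'
from st import *
st((.525,-.0246,.170),-.31)
b=ray('side',[(263,181.4)],.185)[0];c,s=np.cos(-.3095),np.sin(-.3095)
print('ball in mill xy (before)',np.array([[c,s],[-s,c]])@(b[:2]-[.568,.0456]))
E
```

```text
t 13.65 pos [ 0.5326 -0.0256  0.1719] zyaw -0.294 down [ 0.008  0.01  -1.   ] F [-9.32  2.43  6.35] Mom [ 0.36   1.454 -0.025] q6 0.020 tq 0.005 w 0.0004
to go cm (tool) [ 0.19 -0.13 -0.76] ax 0.016
ball in mill xy (before) [ 0.0112061  -0.08013203]
```

The stop is firm: 9.6 N with no further motion. Backing off and clearing the view.

arm_command:
  plan:
    - [0,0,-2,0,0,0,0]
    - [0,0,-3,0,0,0,0]
    - [-5,0,0,0,0,0,0]
    - [-5,0,0,0,0,0,0]
    - [0,-5,0,0,0,0,0]
    - [0,-5,0,0,0,0,0]
    - [0,-5,0,0,0,0,0]
    - [0,-5,0,0,0,0,0]
    - [0,-5,0,0,0,0,0]
    - [0,0,0,0,0,0,0]

```text
time: 14.9
position: [0.4223, -0.2659, 0.2781]
tool_rot: [0.101, 0.683, -0.104, 0.716]
ft_force: [-0.7, -0.1, 0.8]
grip_width: 0.0004
```

```bash
python3 - <<'E'
from st import *
st()
p,_=optics.camera('top');cv2.imwrite('pics/top2.png',p)
cv2.imwrite('pics/top2c.png',cv2.resize(p[125:265,165:325],None,fx=4,fy=4))
E
```

```text
t 14.9 pos [ 0.4223 -0.2659  0.2781] zyaw -0.291 down [ 0.045 -0.011 -0.999] F [-0.74 -0.13  0.85] Mom [-0.005 -0.084  0.036] q6 -0.521 tq -0.113 w 0.0004
to go cm (tool) [14.57 40.17  0.97] ax 0.069
```

View pics/top2c.png

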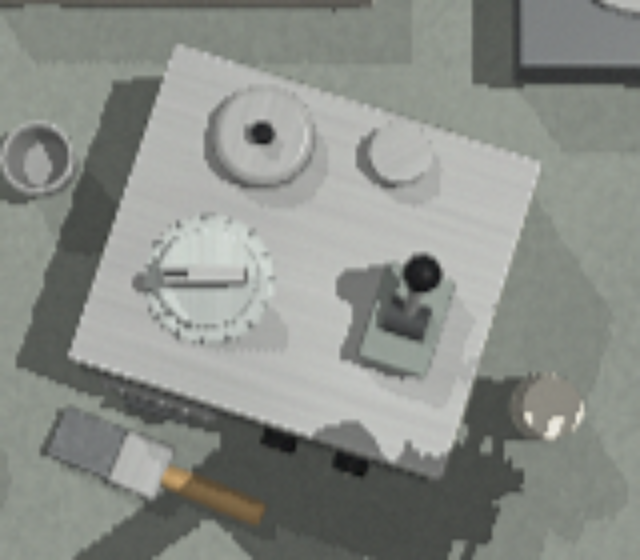

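The bar is level, from (162,272) at the mark end to (246,276). The ball is over at (422,272), and the weight, cup, brush and jar look unmoved. One numeric check, then I'll hand in.

```bash
python3 - <<'E'
from st import *
g=lambda x,y:(165+x/4,125+y/4)
c,s=np.cos(-.3095),np.sin(-.3095)
b=ray('top',[g(422,272)],.185)[0];print('ball mill xy',np.array([[c,s],[-s,c]])@(b[:2]-[.568,.0456]))
e=ray('top',[g(162,273),g(246,276)],.158);v=e[0]-e[1];print('bar yaw now',np.arctan2(v[1],v[0]))
a=cv2.imread('pics/top0.png');p=cv2.imread('pics/top2.png')
for n,(u,w,r) in dict(weight=(265,163,12),cup=(174,165,13),brush=(205,242,28),jar=(303,227,11),beaker=(78,158,30),cyl=(395,165,25),spat=(400,243,30)).items():
    t=a[w-r:w+r,u-r:u+r];q=p[w-r-8:w+r+8,max(u-r-8,0):u+r+8]
    _,m,_,l=cv2.minMaxLoc(cv2.matchTemplate(q,t,cv2.TM_CCOEFF_NORMED));print(n,l[0]-8,l[1]-8,round(m,2))
E
```

```text
ball mill xy [ 0.00952213 -0.07906541]
bar yaw now 1.5405009038502862
weight 0 0 1.0
cup 0 0 1.0
brush 0 0 0.77
jar 0 0 0.64
beaker 0 0 1.0
cyl 0 0 1.0
spat 0 0 0.21
```

```bash
python3 -c "
from rig import workorder
print(workorder.hand_in())"
```

```text
the job is handed in; nothing more can be done
None
```

The mill is set and locked, and I've handed the job in; it reported no verdict.

- **Touch:** I turned the ring clockwise until the torque climbed at about 8 N m per rad. It held at 0.49 N m, under the 0.8 limit.
- **Back-off:** I turned it back about 1.25 rad (three clicks) from the estimated touch angle and let go. The bar stands at about 1.54 rad in the image, against 1.58 planned. That is within the ±0.17 rad tolerance, but the gap itself can't be seen.
- **Lock:** I pushed the lever to its stop, where it resisted 9.6 N without moving further. The ball then measured 9.5 mm behind the mill's centre; 9 mm is expected when fully over.
- **Bystanders:** The weight, cup, beaker and cylinder showed no shift. The brush and jar also matched at zero shift, but less surely (0.77 and 0.64) because the arm's shadow fell on them. The spatula check was not usable (match 0.21), probably because of the arm or its shadow; I felt no contact in that area.

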